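Dose and stir the parts-wash bowl

TASK

On the wash station, press the blue pump cap all the way down for a moment, without ramming it, and let it spring back up. Then take the stirring rod from its yellow cup and stir the black ferrite cores right round the bowl for about three turns with the rod's foot near the bottom, pushing cores out of their starting places but none out of the bowl. Stand the rod back upright in its cup, and leave everything else on the bench where it is.

Things in the scene. Friction and masses are not known exactly. Their poses are not given: they have to be found in the camera images.
- station: wash station fixed to the bench: aluminium base plate 150 x 310 x 10 mm, with a white cleaner canister with blue band (72 mm wide, shoulder 97 mm above the bench) and its pump at the +y end, and a steel bowl at the -y end. Origin: centre of the plate's underside on the bench; z up, y from bowl to canister. More than 45 N on any part of it counts as ramming
- pump_axis (a point): point on the canister's upright axis, 10 mm above the bench, below the middle of the blue pump cap: a flat disc 48 mm wide, 14 mm thick, on a grey neck that is set to a different height every time and stays put. The cap's top, when up, is anywhere from 131 to 161 mm above the bench; no pose reports it: find it by touch (or by camera)
- cap (a joint): travel of the blue pump cap, m: 0 up, 0.014 fully down on its hard stop. A spring pushes it up: 3 N to start it moving, 10 N at the bottom. A full press is more than 0.010, held a third of a second
- bowl_floor (a point): centre of the bowl's inner floor, 15 mm above the bench; axes as the station's. Bowl: steel, fixed, 128 mm wide inside, rim 60 mm above the bench. A thin steel spout (top 86 mm above the bench) ends over the bowl's +y edge, 55 mm from its axis. Rod circles of about 35 mm radius (rod's axis) push the cores round and clear the spout and wall; above 42 mm the shaft nears the spout
- holder: yellow cup on a dark round foot (72 mm across, 8 mm thick), fixed, 78 mm tall, 48 mm outside and 38 mm inside diameter; it holds the stirring rod upright. Origin: centre of its underside on the bench. It may stand at either side of the station
- holder_floor (a point): centre of the cup's inner floor, 12 mm above the bench, 66 mm below its rim
- rod: stirring rod, loose, 180 mm long, about 70 g, upright in the yellow cup: white round foot 22 mm wide, 20 mm long; white shaft 12 mm thick; orange handle of square section, 20 x 20 mm, sides along the rod's own x and y, 120 to 180 mm above the foot's underside. Origin: centre of the foot's underside; z along the rod to the handle
- core0: ferrite core 1 of 5, a loose black cylinder 22 mm in diameter and 20 mm high, about 25 g, starting upright in the bowl, its axis about 37 to 49 mm from the bowl's axis (the five are spread round the wall, the bowl's middle is free). Origin: centre of its underside
- core1: ferrite core 2 of 5, a loose black cylinder 22 mm in diameter and 20 mm high, about 25 g, starting upright in the bowl, its axis about 37 to 49 mm from the bowl's axis (the five are spread round the wall, the bowl's middle is free). Origin: centre of its underside
- core2: ferrite core 3 of 5, a loose black cylinder 22 mm in diameter and 20 mm high, about 25 g, starting upright in the bowl, its axis about 37 to 49 mm from the bowl's axis (the five are spread round the wall, the bowl's middle is free). Origin: centre of its underside
- core3: ferrite core 4 of 5, a loose black cylinder 22 mm in diameter and 20 mm high, about 25 g, starting upright in the bowl, its axis about 37 to 49 mm from the bowl's axis (the five are spread round the wall, the bowl's middle is free). Origin: centre of its underside
- core4: ferrite core 5 of 5, a loose black cylinder 22 mm in diameter and 20 mm high, about 25 g, starting upright in the bowl, its axis about 37 to 49 mm from the bowl's axis (the five are spread round the wall, the bowl's middle is free). Origin: centre of its underside
- aerosol: bystander: aluminium spray can with yellow band and red cap, 52 mm diameter, 148 mm tall, loose, upright, standing left or right of the station, where the holder is not. Origin: on its underside
- amber: bystander: amber jar with black cap, 56 mm diameter, 110 mm tall, loose. Origin: on its underside
- driver: bystander: screwdriver with red handle lying on the bench. Origin: on its underside
- brush: bystander: black-handled brush lying on the bench. Origin: on its underside
- spool: bystander: upright-axis spool of solder wire, 64 mm diameter, 44 mm tall. Origin: on its underside
- tray: bystander: small blue compartment tray, 120 x 90 x 30 mm, loose. Origin: on its underside

How it is judged:
On the way, in this order (a step that is already met when the one before it is completed fails the run):
1. the pump cap is pressed more than 10 of its 14 mm for 0.3 s (value of joint cap above 0.01 m), for 0.3 s.
2. the cap has sprung back up (value of joint cap below 0.002 m), for 0.1 s.
3. stirring: the rod's foot, within 25 mm of the bowl's floor, is at the bowl's +x side (12 mm or more from the middle) (x of rod in the frame of bowl_floor above 0.012 m and y of rod in the frame of bowl_floor between -0.012 and 0.012 m and horizontal distance between rod and bowl_floor below 0.06 m and z of rod in the frame of bowl_floor below 0.025 m).
4. then at the -x side (x of rod in the frame of bowl_floor below -0.012 m and y of rod in the frame of bowl_floor between -0.012 and 0.012 m and horizontal distance between rod and bowl_floor below 0.06 m and z of rod in the frame of bowl_floor below 0.025 m).
5. then at the +y side (y of rod in the frame of bowl_floor above 0.012 m and x of rod in the frame of bowl_floor between -0.012 and 0.012 m and horizontal distance between rod and bowl_floor below 0.06 m and z of rod in the frame of bowl_floor below 0.025 m).
6. then at the -y side, by when at least two cores are more than 15 mm from where they started (y of rod in the frame of bowl_floor below -0.012 m and x of rod in the frame of bowl_floor between -0.012 and 0.012 m and horizontal distance between rod and bowl_floor below 0.06 m and z of rod in the frame of bowl_floor below 0.025 m and (distance of each of core0, core1 from where it was at the start of the episode above 0.015 m or distance of each of core0, core2 from where it was at the start of the episode above 0.015 m or distance of each of core0, core3 from where it was at the start of the episode above 0.015 m or distance of each of core0, core4 from where it was at the start of the episode above 0.015 m or distance of each of core1, core2 from where it was at the start of the episode above 0.015 m or distance of each of core1, core3 from where it was at the start of the episode above 0.015 m or distance of each of core1, core4 from where it was at the start of the episode above 0.015 m or distance of each of core2, core3 from where it was at the start of the episode above 0.015 m or distance of each of core2, core4 from where it was at the start of the episode above 0.015 m or distance of each of core3, core4 from where it was at the start of the episode above 0.015 m)).
At the end, for the whole second after the job is handed in: the rod stands at rest in its cup again (foot within 10 mm of the cup's floor, leaning less than 0.35 rad), the cap is up (within 2 mm) and all five cores lie in the bowl (horizontal distance between rod and holder_floor below 0.012 m and z of rod in the frame of holder_floor below 0.01 m and angle between rod's own z axis and vertical below 0.35 rad and linear speed of rod below 0.02 m/s and value of joint cap below 0.002 m and horizontal distance between each of core0, core1, core2, core3, core4 and bowl_floor below 0.066 m and z of each of core0, core1, core2, core3, core4 in the frame of bowl_floor below 0.05 m); the robot touches nothing.
It fails at once if a force of more than 45 N on the wash station (contact force between anything else and station above 45 N).
It fails at once if a core out of the bowl (not (horizontal distance between each of core0, core1, core2, core3, core4 and bowl_floor below 0.066 m and z of each of core0, core1, core2, core3, core4 in the frame of bowl_floor below 0.05 m)).
It fails at once if a bystander moved more than 30 mm (distance of any of aerosol, amber, driver, brush, spool, tray from where it was at the start of the episode above 0.03 m).
It also fails if it takes over 72 s, if anything falls off the work surface, if the arm or the gripper's body presses on something with over 40 N, if the wrist force passes 120 N, or if a joint passes its speed limit or range.

ROBOT

A 6-joint arm with a two-finger parallel gripper is mounted at the origin on the work surface. World frame = base frame: x ahead of the robot, y to its left, z up, the work surface at z = 0. Lengths are in m, angles in rad, forces in N, time in s.
With the tool pointing down it reaches from about 0.425 to 0.95 m from the base axis. Payload 3.5 kg.
Tool frame: the origin (TCP) lies between the finger pads; the fingertips stand 19 mm ahead of it and the grasp point (between the pads) is the TCP; z points along the fingers, y is the line along which they close (so a half turn about z gives the same grasp; the last joint's range is limited). The gripper opens to 85 mm and grips with 20 to 120 N. Pads are 22 mm wide; open, the fingers measure 114 mm over their backs; the gripper's body (76 mm by 85 mm) begins 54 mm behind the grasp point. The pads swing forward as they close: fully open they stand 13 mm farther back than shut.
Start: joints at [1.181, 0.286, 1.577, -0, 1.279, -0.15], TCP at [0.16, 0.656, 0.25] pointing down, gripper open.
Joint ranges: [-2.77, 2.77], [-0.9, 2.22], [0.21, 2.48], [-1.53, 4.67], [0.24, 2.81], [-2.84, 2.84]. Speed limits (rad/s): [2.79, 2.79, 3.14, 3.14, 3.14, 3.14].

INTERFACE

Orientations are given as a unit quaternion [x, y, z, w].
In Python, from plant import monitor, eyes, ctrl gives the robot as it stands.
- The arm moves only by the shell command python3 -m handwheel 'ROWS' [FORCE]. ROWS is JSON, a list of rows, each a list of 7 numbers: the shift along the tool's x, y, z in units of 40 cm (1.0 is 40 cm), then the turn, a rotation vector about the tool's x, y, z in units of pi rad (1.0 is pi rad), then the opening, from -1 (shut) to 1 (fully open). A call has 1 to 12 rows; each row is the pose to reach, as a shift and turn from the pose commanded when the call began, along the tool's axes at that moment, turning the shorter way round; what a row does not reach only later rows make up. A row lasts 1/8 s, in which the tool goes at most 62.5 mm and 10.7 degrees, less where a joint would pass 70% of its speed; a pose out of reach is approached as far as the arm can. A call with a number of a shift or a turn outside -1 to 1 is refused whole. A call with a gripper value outside its range is refused whole. The fingers move at their own pace and stop on an object; FORCE is the grip in N (left out, the last holds). Time passes only in rows, so rows that repeat a pose let the fingers close. It gives the time, the measured TCP pose, the force, the opening and the grip force at its end, in the units of the state.
- monitor.get_state(): the state, without advancing time (a new reading comes with each control period).
- eyes.read_camera(name): name is "scene" or "top" or "wrist"; returns the picture (420x560x3 uint8, red, green, blue); there is no depth.
- eyes.camera_params(name): a dict with "K" (3x3 intrinsics, pixels), "R" (3x3) and "t" (3): a world point X has camera coordinates R X + t. Camera axes: x right, y down, z forward; pixel columns grow to the right and rows downward; lengths in m; the calibration is good to about 2 mm. A picture is of the moment at which its call begins: read the wrist's pose just before it. camera_params takes no time and is no camera call; for the wrist camera it gives the pose at the moment of the call.
- ctrl.sign_off(): hands the job in; it is judged then, once.
The state is a dict: "time": time; "qpos": joint angles; "dq": joint speeds; "joint_efforts": joint torques, N m; "eef_pos": TCP position; "tcp_rot": TCP orientation; "contact_force": force on the tool from outside, world axes, zero at the start; "wrist_torque": the same for the moment, N m; "opening": opening from 0.0 (shut) to 1.0 (fully open); "finger_force": force on a finger pad.
Only numpy, scipy, OpenCV 4.12 (cv2) and the standard library are available. Lean on these libraries where they do the work, as an engineer would, in place of code of your own. Each camera call takes 0.05 s, during which the arm holds its last target. There are 200 camera calls.

## Working session

There is one attempt and no reset: what is moved stays moved. The work goes in short steps, Python scripts to look and compute and a shell command to move; the robot and the scene stay as the last step left them, time stands still between calls to the robot, and variables do not carry over. Pictures are saved under pics/ and viewed, at most 14 in all, crops included, and the job is handed in when it is done.

```bash
ls; mkdir -p pics
python3 - <<'E'
from plant import monitor, eyes, ctrl
import cv2, numpy as np
s=monitor.get_state(); print(s)
ims=[]
for n in ["scene","top"]:
    p=eyes.camera_params(n); print(n,p)
    im=eyes.read_camera(n); cv2.imwrite(f"pics/{n}0.png",im[:,:,::-1])
E
```

```text
pics
{'time': 0.0, 'qpos': array([ 1.18099188e+00,  2.87178650e-01,  1.57815688e+00, -2.25722296e-05,
        1.27861738e+00, -1.49995799e-01]), 'dq': array([-4.35955754e-04,  7.85937866e-04, -7.36192527e-04, -9.06309192e-05,
       -4.87383712e-04, -5.74027513e-05]), 'joint_efforts': array([-2.00616792e-03, -4.05974936e+01, -2.92622316e+01, -3.14769413e-04,
        5.79092681e-03,  4.15254988e-06]), 'eef_pos': array([0.16006311, 0.65512054, 0.24894937]), 'tcp_rot': array([ 1.19613894e-01,  9.92819784e-01, -1.14028479e-03, -3.04250713e-04]), 'contact_force': array([ 0.78956856,  0.58206905, -0.82020943]), 'wrist_torque': array([ 0.01535065, -0.0019445 , -0.0120612 ]), 'finger_force': 0.0, 'opening': 1.0004992423391272}
scene {'K': array([[500.0725956 ,   0.        , 281.84142936],
       [  0.        , 500.0725956 , 210.97146618],
       [  0.        ,   0.        ,   1.        ]]), 'R': array([[ 0.63179181,  0.77504368, -0.01209943],
       [ 0.62396057, -0.51777092, -0.58530887],
       [-0.45990467,  0.36224379, -0.81072013]]), 't': array([-0.38405017, -0.29536512,  1.36175656])}
top {'K': array([[520.79371313,   0.        , 275.97483714],
       [  0.        , 520.79371313, 217.76472315],
       [  0.        ,   0.        ,   1.        ]]), 'R': array([[ 0.02731546, -0.99949307,  0.01635424],
       [-0.99578576, -0.0286397 , -0.08712341],
       [ 0.08754762, -0.01390551, -0.99606328]]), 't': array([0.00755014, 0.58733101, 1.35092241])}
```

View pics/top0.png

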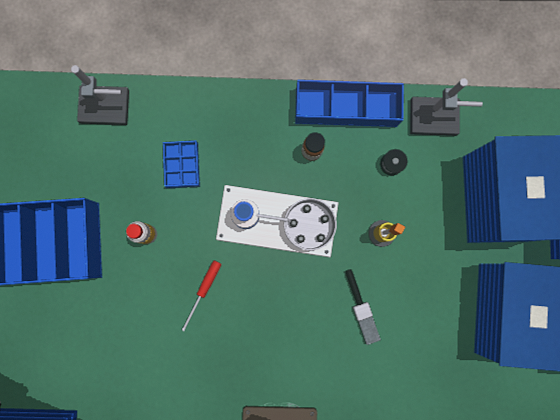

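View pics/scene0.png

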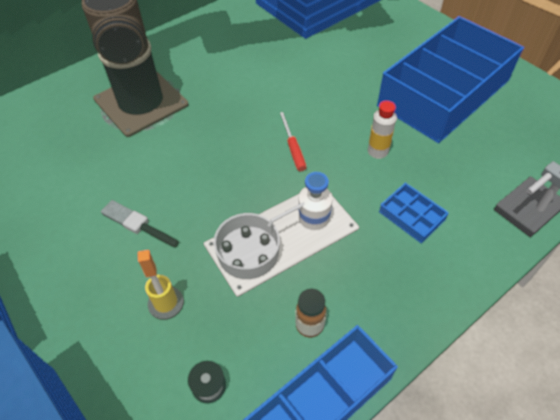

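Top view: cap at about (244,211), bowl at (308,225), yellow cup at (383,233), and the rod's orange handle leaning to (398,229). The aerosol is at (138,233). In the scene view the cap is at (316,182), the cup at (161,293) and the handle at (147,264).

```bash
cat > h.py <<'E'
import numpy as np, cv2
from scipy.spatial.transform import Rotation as Ro
from plant import monitor, eyes, ctrl
def ray(p,uv):
    d=np.linalg.inv(p["K"])@np.array([uv[0],uv[1],1.]); return -p["R"].T@p["t"], p["R"].T@d
def onz(p,uv,z):
    o,d=ray(p,uv); return o+d*(z-o[2])/d[2]
def tri(p1,u1,p2,u2):
    o1,d1=ray(p1,u1);o2,d2=ray(p2,u2)
    a=np.linalg.lstsq(np.c_[d1,-d2],o2-o1,rcond=None)[0]
    x,y=o1+a[0]*d1,o2+a[1]*d2
    return (x+y)/2,np.linalg.norm(x-y)
def proj(p,X):
    c=p["K"]@(p["R"]@np.array(X)+p["t"]); return c[:2]/c[2]
def blobs(im,lo,hi,box=None,amin=15):
    m=cv2.inRange(cv2.cvtColor(im,cv2.COLOR_RGB2HSV),np.array(lo),np.array(hi))
    if box:
        k=np.zeros_like(m);k[box[1]:box[3],box[0]:box[2]]=1;m*=k
    c,_=cv2.findContours(m,cv2.RETR_EXTERNAL,cv2.CHAIN_APPROX_NONE)
    return sorted([x for x in c if cv2.contourArea(x)>amin],key=cv2.contourArea,reverse=True)
def cen(c):
    m=cv2.moments(c);return m["m10"]/m["m00"],m["m01"]/m["m00"]
def local(dw):  # world shift -> tool-axes row units for the present pose
    return Ro.from_quat(monitor.get_state()["tcp_rot"]).inv().apply(dw)/.4
E
python3 - <<'E'
from h import *
np.set_printoptions(precision=4,suppress=True)
T=cv2.imread("pics/top0.png")[:,:,::-1].copy();S=cv2.imread("pics/scene0.png")[:,:,::-1].copy()
pt,ps=eyes.camera_params("top"),eyes.camera_params("scene")
# plate
b=blobs(T,(0,0,170),(180,60,255),(205,175,350,265))
hull=np.vstack(b[:6]); r=cv2.minAreaRect(hull); 
P=np.array([onz(pt,q,.01) for q in cv2.boxPoints(r)]); print("plate",P[:,:2],P.mean(0)[:2],[np.linalg.norm(P[i]-P[i-1]) for i in range(4)])
for nm,lo,hi,bt,bs in [("cap",(100,120,60),(125,255,255),(225,195,265,230),(300,165,335,200)),("orange",(5,150,120),(17,255,255),(380,215,412,245),(130,245,165,280)),("yellow",(20,130,90),(33,255,255),(365,215,410,250),(135,268,185,315))]:
    ct=blobs(T,lo,hi,bt);cs=blobs(S,lo,hi,bs)
    for c in ct[:2]: print(nm,"T",cen(c),cv2.boundingRect(c),cv2.contourArea(c),cv2.boxPoints(cv2.minAreaRect(c)).tolist())
    for c in cs[:2]: print(nm,"S",cen(c),cv2.boundingRect(c),cv2.contourArea(c),cv2.boxPoints(cv2.minAreaRect(c)).tolist())
    print(nm,tri(pt,cen(ct[0]),ps,cen(cs[0])))
# dark foot disc of holder / cores
cv2.imwrite("pics/crop1.png",np.hstack([cv2.resize(T[205:255,355:420],None,fx=6,fy=6,interpolation=cv2.INTER_CUBIC),cv2.resize(S[240:325,120:190],(300,300),interpolation=cv2.INTER_CUBIC)])[:,:,::-1])
E
```

```text
plate [[ 0.5272  0.1824]
 [ 0.6741  0.1657]
 [ 0.6357 -0.1464]
 [ 0.489  -0.1268]] [0.5815 0.0188] [np.float64(0.3115334233691512), np.float64(0.14791498833691244), np.float64(0.3144818469051098), np.float64(0.1480199303265032)]
cap T (243.2459546925566, 210.94886731391583) (234, 202, 19, 19) 257.5 [[234.0, 202.0], [252.0, 202.0], [252.0, 220.0], [234.0, 220.0]]
cap S (316.3035190615836, 181.33675464320623) (305, 172, 24, 20) 341.0 [[305.0, 172.0], [328.0, 172.0], [328.0, 191.0], [305.0, 191.0]]
cap (array([0.5916, 0.1057, 0.1357]), np.float64(0.00029900324275615046))
orange T (399.0405797101449, 227.9855072463768) (394, 223, 11, 11) 57.5 [[393.60003662109375, 229.80003356933594], [397.20001220703125, 222.6000213623047], [404.4000244140625, 226.2000274658203], [400.800048828125, 233.40003967285156]]
orange S (146.3806497175141, 262.6454802259887) (138, 251, 17, 25) 236.0 [[136.30001831054688, 252.89999389648438], [147.70001220703125, 249.10000610351562], [155.80001831054688, 273.3999938964844], [144.4000244140625, 277.1999816894531]]
orange (array([ 0.559 , -0.2642,  0.171 ]), np.float64(0.0037758332914447153))
yellow T (385.22, 232.05555555555551) (378, 222, 19, 19) 75.0 [[375.4598693847656, 226.0146026611328], [390.7153625488281, 220.46714782714844], [396.9051208496094, 237.4890594482422], [381.6496276855469, 243.03651428222656]]
yellow S (162.0453720508167, 295.4062310949788) (146, 276, 30, 36) 551.0 [[142.6000213623047, 283.20001220703125], [164.2000274658203, 272.4000244140625], [180.00001525878906, 304.0], [158.40000915527344, 314.79998779296875]]
yellow (array([ 0.5569, -0.2622,  0.0381]), np.float64(0.002203660814891253))
```

View pics/crop1.png

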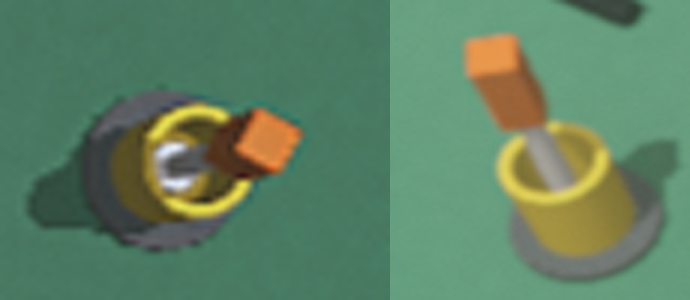

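Run:
```python
from h import *
np.set_printoptions(precision=4,suppress=True)
T=cv2.imread("pics/top0.png")[:,:,::-1].copy();S=cv2.imread("pics/scene0.png")[:,:,::-1].copy()
pt,ps=eyes.camera_params("top"),eyes.camera_params("scene")
top,e=tri(pt,(399.5,228.5),ps,(143.8,255.6)); print("rod top",top,e)
hb,e=tri(pt,(389.2,231.7),ps,(152.2,276)); print("handle bottom approx",hb,e)
# cup rim ellipse: yellow bright ring in top (z=.078)
print("rim T", onz(pt,(355+198/6,205+160/6),.078), "footdisc T",onz(pt,(355+160/6,205+170/6),.008), "rim S",onz(ps,(120+163/4.286,240+163/3.53),.078))
g=cv2.medianBlur(cv2.cvtColor(T,cv2.COLOR_RGB2GRAY),3)
big=cv2.resize(g[190:260,270:350],None,fx=6,fy=6,interpolation=cv2.INTER_CUBIC)
c=cv2.HoughCircles(big,cv2.HOUGH_GRADIENT,1.5,200,param1=120,param2=40,minRadius=130,maxRadius=190)
if c is not None:
  for x,y,r in c[0][:3]: X=onz(pt,(270+x/6,190+y/6),.06); print("bowl",X,r/6*(1.29)/520)
st=np.array([.5815,.0188]);yx=np.array([.1227,.9925]);xx=np.array([.9925,-.1227])
print("bowl local",xx@(X[:2]-st),yx@(X[:2]-st))
s=monitor.get_state();print("to cap", local(np.array([.5916,.1057,.20])-s["eef_pos"]))
cv2.imwrite("pics/crop2.png",cv2.resize(np.hstack([T[190:260,210:350]]),None,fx=5,fy=5,interpolation=cv2.INTER_CUBIC)[:,:,::-1])
```

```text
rod top [ 0.5561 -0.2617  0.1887] 0.0018181038430002028
handle bottom approx [ 0.552  -0.2595  0.108 ] 0.004680156377681229
rim T [ 0.555  -0.2613  0.078 ] footdisc T [ 0.5547 -0.2604  0.008 ] rim S [ 0.5583 -0.261   0.078 ]
bowl [ 0.568  -0.0627  0.06  ] 0.061998557
bowl local -0.0034271566855819946 -0.08252961024398098
to cap [-1.3742 -1.0778  0.1245]
```

View pics/crop2.png

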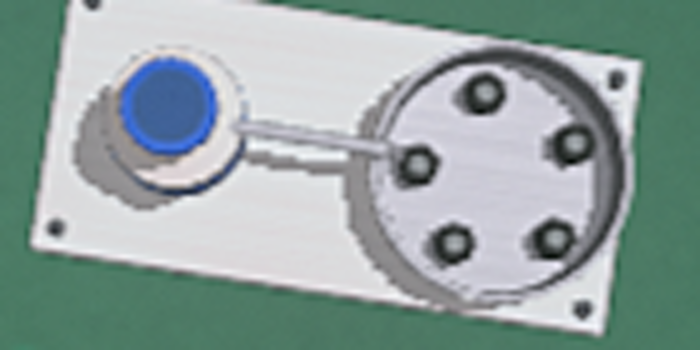

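The rod stands upright: its top is at (0.556, -0.262, 0.189), and the lean was only perspective. The crop shows the cap, spout and five cores round the wall, with the bowl centre at about (497,175) in the crop. Moving to above the cap with the fingers shut.

```bash
python3 -m handwheel '[[-0.7,-0.55,0,0,0,0,-1],[-0.7,-0.55,0,0,0,0,-1],[-0.7,-0.55,0,0,0,0,-1],[-0.7,-0.55,0,0,0,0,-1],[-0.7,-0.55,0,0,0,0,-1],[-0.7,-0.55,0,0,0,0,-1],[-0.7,-0.55,0,0,0,0,-1]]' 30
python3 -m handwheel '[[-0.67,-0.53,0,0,0,0,-1],[-0.67,-0.53,0,0,0,0,-1],[-0.67,-0.53,0,0,0,0,-1],[-0.67,-0.53,0,0,0,0,-1],[-0.67,-0.53,0,0,0,0,-1],[-0.67,-0.53,0,0,0,0,-1],[-0.67,-0.53,0.1,0,0,0,-1],[-0.67,-0.53,0.125,0,0,0,-1],[-0.67,-0.53,0.125,0,0,0,-1]]'
python3 -c "
from h import *
s=monitor.get_state();print(local(np.array([.5916,.1057,.19])-s['eef_pos']),s['eef_pos'])"
```

```text
time: 0.98
eef_pos: [0.3814, 0.3733, 0.2499]
tcp_rot: [0.122, 0.993, -0.0, -0.0]
contact_force: [-0.9, 1.3, -0.0]
opening: -0.001
finger_force: 0.0
time: 2.1
eef_pos: [0.5891, 0.107, 0.1992]
tcp_rot: [0.119, 0.993, -0.0, -0.001]
contact_force: [-0.2, -0.3, 0.2]
opening: 0.003
finger_force: 0.0
[-0.0068742  -0.00161061  0.02307596] [0.58910523 0.10697384 0.19923738]
```

```bash
python3 -m handwheel '[[-0.006,-0.002,0.02,0,0,0,-1],[-0.006,-0.002,0.035,0,0,0,-1],[-0.006,-0.002,0.045,0,0,0,-1],[-0.006,-0.002,0.055,0,0,0,-1],[-0.006,-0.002,0.055,0,0,0,-1]]'
python3 -m handwheel '[[0,0,0.007,0,0,0,-1],[0,0,0.014,0,0,0,-1],[0,0,0.014,0,0,0,-1]]'
python3 -m handwheel '[[0,0,0.007,0,0,0,-1],[0,0,0.014,0,0,0,-1],[0,0,0.014,0,0,0,-1]]'
```

```text
time: 2.72
eef_pos: [0.5919, 0.1045, 0.1779]
tcp_rot: [0.12, 0.993, -0.0, -0.0]
contact_force: [0.1, 0.4, -0.2]
opening: -0.0
finger_force: 0.0
time: 3.1
eef_pos: [0.5919, 0.1046, 0.1724]
tcp_rot: [0.12, 0.993, -0.0, -0.0]
contact_force: [-0.6, -0.3, -0.8]
opening: 0.004
finger_force: 0.0
time: 3.48
eef_pos: [0.5919, 0.1045, 0.1667]
tcp_rot: [0.12, 0.993, -0.0, -0.0]
contact_force: [-0.2, 0.5, 0.2]
opening: 0.001
finger_force: 0.0
```

```bash
for i in 1 ; do python3 -m handwheel '[[0,0,0.006,0,0,0,-1],[0,0,0.012,0,0,0,-1],[0,0,0.012,0,0,0,-1]]' | grep -E "eef|contact"; done
python3 -m handwheel '[[0,0,0.006,0,0,0,-1],[0,0,0.012,0,0,0,-1],[0,0,0.012,0,0,0,-1]]' | grep -E "eef|contact"
```

```text
eef_pos: [0.592, 0.1045, 0.162]
contact_force: [0.5, 0.1, -0.5]
eef_pos: [0.5923, 0.1045, 0.158]
contact_force: [-1.3, 0.2, 3.7]
```

Contact. Pressing on gently.

```bash
python3 -m handwheel '[[0,0,0.005,0,0,0,-1],[0,0,0.01,0,0,0,-1],[0,0,0.015,0,0,0,-1],[0,0,0.015,0,0,0,-1]]' | grep -E "eef|contact"
python3 -m handwheel '[[0,0,0.004,0,0,0,-1],[0,0,0.006,0,0,0,-1],[0,0,0.006,0,0,0,-1]]' | grep -E "eef|contact"
```

```text
eef_pos: [0.5923, 0.1045, 0.1521]
contact_force: [-2.6, -0.4, 7.2]
eef_pos: [0.5923, 0.1045, 0.15]
contact_force: [-2.9, -0.9, 6.8]
```

```bash
python3 -m handwheel '[[0,0,0.003,0,0,0,-1],[0,0,0.005,0,0,0,-1],[0,0,0.005,0,0,0,-1]]' | grep -E "eef|contact"
python3 -m handwheel '[[0,0,0.003,0,0,0,-1],[0,0,0.005,0,0,0,-1],[0,0,0.005,0,0,0,-1],[0,0,0.005,0,0,0,-1]]' | grep -E "eef|contact"
```

```text
eef_pos: [0.5923, 0.1045, 0.1483]
contact_force: [-3.7, -1.0, 8.2]
eef_pos: [0.5924, 0.1045, 0.1465]
contact_force: [-3.2, -0.1, 9.5]
```

```bash
python3 -m handwheel '[[0,0,0.002,0,0,0,-1],[0,0,0.003,0,0,0,-1],[0,0,0.003,0,0,0,-1],[0,0,0.003,0,0,0,-1]]' | grep -E "eef|contact"
```

```text
eef_pos: [0.5924, 0.1046, 0.1455]
contact_force: [-3.7, -0.3, 8.9]
```

```bash
python3 -m handwheel '[[0,0,0.002,0,0,0,-1],[0,0,0.004,0,0,0,-1],[0,0,0.004,0,0,0,-1],[0,0,0.004,0,0,0,-1]]' | grep -E "eef|contact"
```

```text
eef_pos: [0.5924, 0.1046, 0.1448]
contact_force: [-5.4, 0.1, 13.0]
```

The cap is on its stop (13 N) and held. Releasing and going above the rod.

```bash
python3 -m handwheel '[[0,0,-0.03,0,0,0,-1],[0,0,-0.1,0,0,0,-1],[0,0,-0.22,0,0,0,-1],[0,-0.1,-0.36,0,0,0,-1],[-0.13,-0.91,-0.4,0,0,0,1],[-0.13,-0.91,-0.4,0,0,0,1],[-0.13,-0.91,-0.4,0,0,0,1],[-0.13,-0.91,-0.4,0,0,0,1],[-0.13,-0.91,-0.4,0,0,0,1],[-0.13,-0.91,-0.4,0,0,0,1],[-0.13,-0.91,-0.4,0,0,0,1],[-0.13,-0.91,-0.4,0,0,0,1]]'
python3 - <<'E'
from h import *
np.set_printoptions(precision=4,suppress=True)
p=eyes.camera_params("wrist");im=eyes.read_camera("wrist");cv2.imwrite("pics/w1.png",im[:,:,::-1])
for c in blobs(im,(5,150,100),(17,255,255))[:3]: print(cv2.contourArea(c),cen(c))
print(proj(p,[.556,-.262,.19]),proj(p,[.556,-.262,.012]))
print(monitor.get_state()["eef_pos"])
E
```

```text
time: 8.48
eef_pos: [0.5564, -0.2598, 0.3017]
tcp_rot: [0.119, 0.993, 0.001, -0.0]
contact_force: [-0.2, -0.6, 0.3]
opening: 1.0
finger_force: 0.0
831.0 (280.0256718812675, 206.7892097874047)
37.5 (470.0177777777777, 301.19555555555553)
[280.434  211.3948] [280.858 175.683]
[ 0.5565 -0.2595  0.3019]
```

View pics/w1.png

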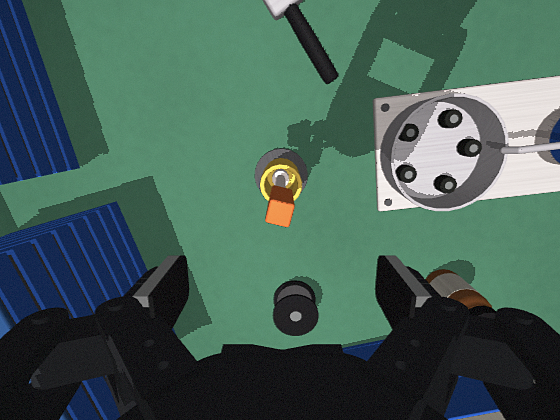

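The wrist view shows the handle's top at about (280,213), nearly square to the fingers. The cup is at (280,180), the bowl at (445,152), and no core has moved.

Run:
```python
from h import *
np.set_printoptions(precision=4,suppress=True)
im=cv2.imread("pics/w1.png")[:,:,::-1].copy();p=eyes.camera_params("wrist");s=monitor.get_state()
c=blobs(im,(5,120,190),(20,255,255),(250,180,310,240))[0]
bx=cv2.boxPoints(cv2.minAreaRect(c)); print(cv2.contourArea(c),bx)
P=np.array([onz(p,q,.192) for q in bx]);m=P.mean(0);print(m)
R=Ro.from_quat(s["tcp_rot"]);Y=R.apply([0,1,0])
for i in range(4):
    d=P[i]-P[i-1]; l=R.inv().apply(d); print("edge in tool deg",np.degrees(np.arctan2(l[1],l[0])),np.linalg.norm(d))
# bowl from wrist: dark/steel rim ellipse
print("shift to handle",local(np.array([m[0],m[1],.172])-s["eef_pos"]))
for q in [(445,152)]: print("bowl rim c",onz(p,q,.06))
cx=[onz(p,q,.035) for q in [(410,131),(453,117),(474,146),(448,183),(406,172)]]
print(np.array(cx)[:,:2], np.mean(cx,0))
```

```text
526.0 [[264.4118 221.353 ]
 [270.1177 198.5294]
 [293.8824 204.4706]
 [288.1765 227.2941]]
[ 0.5567 -0.263   0.192 ]
edge in tool deg -75.29236160488011 0.019254941743169385
edge in tool deg 14.188057460388206 0.018909545733377175
edge in tool deg 104.41482608658511 0.01887973541266106
edge in tool deg -166.94075469158835 0.019013121356944027
shift to handle [-0.0027 -0.0085  0.3247]
bowl rim c [ 0.5667 -0.0691  0.06  ]
[[ 0.5365 -0.0958]
 [ 0.5324 -0.0434]
 [ 0.5728 -0.0217]
 [ 0.6115 -0.0574]
 [ 0.5851 -0.1072]] [ 0.5677 -0.0651  0.035 ]
```

```bash
python3 -m handwheel '[[-0.003,-0.008,0,0,0,0.05,1],[-0.003,-0.008,0.1,0,0,0.078,1],[-0.003,-0.008,0.2,0,0,0.078,1],[-0.003,-0.008,0.28,0,0,0.078,1],[-0.003,-0.008,0.325,0,0,0.078,1],[-0.003,-0.008,0.335,0,0,0.078,1],[-0.003,-0.008,0.335,0,0,0.078,1]]' 40
python3 -m handwheel '[[0,0,0,0,0,0,-1],[0,0,0,0,0,0,-1],[0,0,0,0,0,0,-1],[0,0,0,0,0,0,-1],[0,0,0,0,0,0,-1],[0,0,0,0,0,0,-1]]' 40
```

```text
time: 9.4
eef_pos: [0.5573, -0.2647, 0.1695]
tcp_rot: [0.24, 0.971, -0.0, 0.001]
contact_force: [0.7, 0.2, -0.1]
opening: 0.996
finger_force: 0.0
time: 10.15
eef_pos: [0.5568, -0.2648, 0.1687]
tcp_rot: [0.24, 0.971, 0.0, 0.0]
contact_force: [-0.0, 0.8, 2.4]
opening: 0.229
finger_force: 40.9
```

```bash
python3 -m handwheel '[[0,0,-0.05,0,0,0,-1],[0,0,-0.15,0,0,0,-1],[0,0,-0.25,0,0,0,-1],[0,0,-0.3,0,0,0,-1],[0,0,-0.3,0,0,0,-1]]'
python3 - <<'E'
from h import *
np.set_printoptions(precision=4,suppress=True)
s=monitor.get_state();print(local(np.array([.569,-.064,s["eef_pos"][2]])-s["eef_pos"]))
p=eyes.camera_params("wrist");im=eyes.read_camera("wrist");cv2.imwrite("pics/w2.png",im[:,:,::-1])
print(proj(p,[.569,-.064,.06]))
E
```

```text
time: 10.78
eef_pos: [0.5572, -0.2652, 0.2906]
tcp_rot: [0.24, 0.971, -0.001, 0.002]
contact_force: [-0.0, 0.3, -0.8]
opening: 0.229
finger_force: 40.6
[ 0.2083  0.4589 -0.0012]
[453.5588 106.1255]
```

View pics/w2.png

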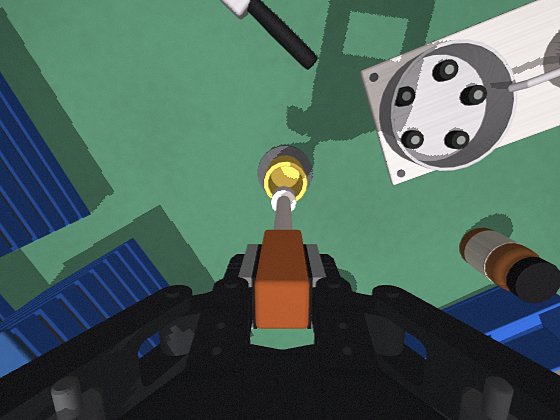

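The rod hangs straight in the fingers at (283,200), the empty cup is at (287,180), and the bowl rim is at about (447,104). Going over the bowl and down its middle.

```bash
python3 -m handwheel '[[0.07,0.15,0,0,0,0,-1],[0.14,0.3,0,0,0,0,-1],[0.208,0.456,0,0,0,0,-1],[0.208,0.456,0,0,0,0,-1],[0.208,0.456,0,0,0,0,-1],[0.208,0.456,0.06,0,0,0,-1],[0.208,0.456,0.12,0,0,0,-1],[0.208,0.456,0.18,0,0,0,-1],[0.208,0.456,0.23,0,0,0,-1],[0.208,0.456,0.26,0,0,0,-1],[0.208,0.456,0.277,0,0,0,-1],[0.208,0.456,0.277,0,0,0,-1]]'
python3 - <<'E'
from h import *
np.set_printoptions(precision=4,suppress=True)
p=eyes.camera_params("wrist");im=eyes.read_camera("wrist");cv2.imwrite("pics/w3.png",im[:,:,::-1])
# circle rows about bowl centre in tool axes
s=monitor.get_state();R=Ro.from_quat(s["tcp_rot"]);xx=np.array([.9925,-.1227,0]);yy=np.array([.1227,.9925,0])
off=np.array([.5685,-.065,s["eef_pos"][2]])-s["eef_pos"]
print("centre off",R.inv().apply(off)/.4)
for k in range(0,360,30):
    d=.035*(xx*np.cos(np.radians(k))+yy*np.sin(np.radians(k)));print(k,R.inv().apply(d)/.4)
E
```

```text
time: 12.32
eef_pos: [0.5681, -0.0648, 0.1775]
tcp_rot: [0.24, 0.971, -0.0, -0.0]
contact_force: [0.7, -0.4, -1.3]
opening: 0.225
finger_force: 40.7
centre off [-0.0005 -0.0003  0.    ]
0 [-0.0818  0.031   0.0001]
30 [-0.0554  0.0677  0.0001]
60 [-0.0141  0.0864  0.    ]
90 [ 0.031   0.0818 -0.    ]
120 [ 0.0677  0.0554 -0.0001]
150 [ 0.0864  0.0141 -0.0001]
180 [ 0.0818 -0.031  -0.0001]
210 [ 0.0554 -0.0677 -0.0001]
240 [ 0.0141 -0.0864 -0.    ]
270 [-0.031  -0.0818  0.    ]
300 [-0.0677 -0.0554  0.0001]
330 [-0.0864 -0.0141  0.0001]
```

View pics/w3.png

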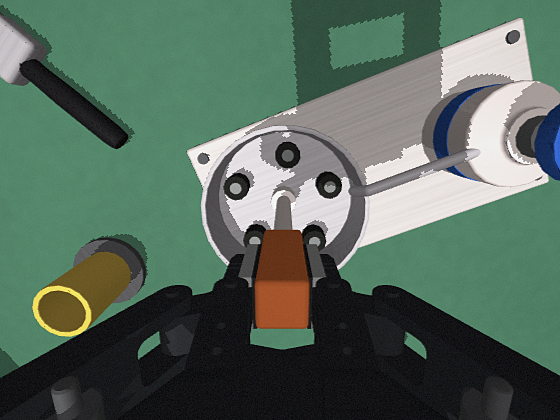

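The foot stands near the bottom in the bowl's middle at (283,197), with cores all round it. Going out through the gap on the +x side, then a first half turn.

```bash
python3 -m handwheel '[[-0.02,0,0,0,0,0,-1],[-0.04,0,0,0,0,0,-1],[-0.06,0,0,0,0,0,-1],[-0.0875,0,0,0,0,0,-1],[-0.0875,0,0,0,0,0,-1]]' 60 | grep -E "eef|contact"
python3 -m handwheel '[[0.003,0.0226,0,0,0,0,-1],[0.0117,0.0438,0,0,0,0,-1],[0.0256,0.0619,0,0,0,0,-1],[0.0437,0.0758,0,0,0,0,-1],[0.0649,0.0845,0,0,0,0,-1],[0.0875,0.0875,0,0,0,0,-1],[0.1101,0.0845,0,0,0,0,-1],[0.1313,0.0758,0,0,0,0,-1],[0.1494,0.0619,0,0,0,0,-1],[0.1633,0.0438,0,0,0,0,-1],[0.172,0.0226,0,0,0,0,-1],[0.175,0,0,0,0,0,-1]]'
python3 -c "
from h import *
im=eyes.read_camera('wrist');cv2.imwrite('pics/w4.png',im[:,:,::-1])"
```

```text
eef_pos: [0.5997, -0.0815, 0.1776]
contact_force: [-0.6, -0.1, 0.1]
time: 14.5
eef_pos: [0.5382, -0.0482, 0.1783]
tcp_rot: [0.241, 0.971, 0.002, 0.003]
contact_force: [6.0, -1.0, -0.5]
opening: 0.223
finger_force: 61.6
```

View pics/w4.png

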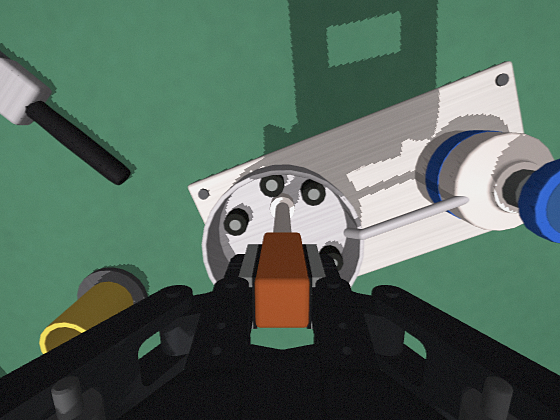

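Cores are being pushed along the wall (272,185 and 312,190), with none tipped or lost and forces small. Carrying on.

```bash
python3 -m handwheel '[[-0.003,-0.0226,0,0,0,0,-1],[-0.0117,-0.0438,0,0,0,0,-1],[-0.0256,-0.0619,0,0,0,0,-1],[-0.0437,-0.0758,0,0,0,0,-1],[-0.0649,-0.0845,0,0,0,0,-1],[-0.0875,-0.0875,0,0,0,0,-1],[-0.1101,-0.0845,0,0,0,0,-1],[-0.1313,-0.0758,0,0,0,0,-1],[-0.1494,-0.0619,0,0,0,0,-1],[-0.1633,-0.0438,0,0,0,0,-1],[-0.172,-0.0226,0,0,0,0,-1],[-0.175,0,0,0,0,0,-1]]'
python3 -m handwheel '[[0.003,0.0226,0,0,0,0,-1],[0.0117,0.0438,0,0,0,0,-1],[0.0256,0.0619,0,0,0,0,-1],[0.0437,0.0758,0,0,0,0,-1],[0.0649,0.0845,0,0,0,0,-1],[0.0875,0.0875,0,0,0,0,-1],[0.1101,0.0845,0,0,0,0,-1],[0.1313,0.0758,0,0,0,0,-1],[0.1494,0.0619,0,0,0,0,-1],[0.1633,0.0438,0,0,0,0,-1],[0.172,0.0226,0,0,0,0,-1],[0.175,0,0,0,0,0,-1]]'
python3 -c "
from h import *
im=eyes.read_camera('wrist');cv2.imwrite('pics/w5.png',im[:,:,::-1])"
```

```text
time: 16.05
eef_pos: [0.599, -0.0802, 0.177]
tcp_rot: [0.24, 0.971, 0.0, -0.001]
contact_force: [-3.3, 1.6, -0.3]
opening: 0.226
finger_force: 61.9
time: 17.55
eef_pos: [0.5367, -0.0489, 0.178]
tcp_rot: [0.24, 0.971, 0.0, -0.0]
contact_force: [1.4, -1.9, 0.3]
opening: 0.229
finger_force: 61.8
```

View pics/w5.png

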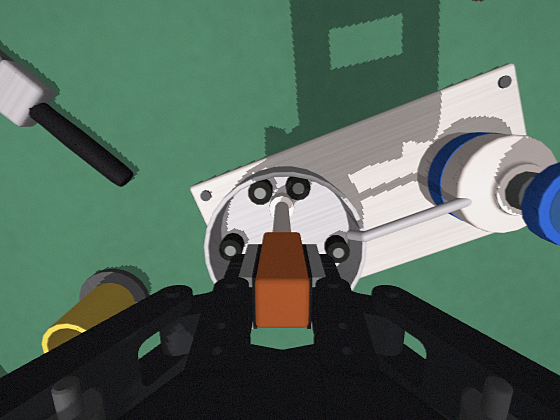

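The rod is still upright and four cores are visible in the bowl ((260,192), (297,188), (231,246), (336,249)). One and a half turns more, then back to the middle and up.

```bash
python3 -m handwheel '[[-0.003,-0.0226,0,0,0,0,-1],[-0.0117,-0.0438,0,0,0,0,-1],[-0.0256,-0.0619,0,0,0,0,-1],[-0.0437,-0.0758,0,0,0,0,-1],[-0.0649,-0.0845,0,0,0,0,-1],[-0.0875,-0.0875,0,0,0,0,-1],[-0.1101,-0.0845,0,0,0,0,-1],[-0.1313,-0.0758,0,0,0,0,-1],[-0.1494,-0.0619,0,0,0,0,-1],[-0.1633,-0.0438,0,0,0,0,-1],[-0.172,-0.0226,0,0,0,0,-1],[-0.175,0,0,0,0,0,-1]]'|grep -E "eef|contact|rot"
python3 -m handwheel '[[0.003,0.0226,0,0,0,0,-1],[0.0117,0.0438,0,0,0,0,-1],[0.0256,0.0619,0,0,0,0,-1],[0.0437,0.0758,0,0,0,0,-1],[0.0649,0.0845,0,0,0,0,-1],[0.0875,0.0875,0,0,0,0,-1],[0.1101,0.0845,0,0,0,0,-1],[0.1313,0.0758,0,0,0,0,-1],[0.1494,0.0619,0,0,0,0,-1],[0.1633,0.0438,0,0,0,0,-1],[0.172,0.0226,0,0,0,0,-1],[0.175,0,0,0,0,0,-1]]'|grep -E "eef|contact|rot"
python3 -m handwheel '[[-0.003,-0.0226,0,0,0,0,-1],[-0.0117,-0.0438,0,0,0,0,-1],[-0.0256,-0.0619,0,0,0,0,-1],[-0.0437,-0.0758,0,0,0,0,-1],[-0.0649,-0.0845,0,0,0,0,-1],[-0.0875,-0.0875,0,0,0,0,-1],[-0.1101,-0.0845,0,0,0,0,-1],[-0.1313,-0.0758,0,0,0,0,-1],[-0.1494,-0.0619,0,0,0,0,-1],[-0.1633,-0.0438,0,0,0,0,-1],[-0.172,-0.0226,0,0,0,0,-1],[-0.175,0,0,0,0,0,-1]]'|grep -E "eef|contact|rot"
python3 -m handwheel '[[0.02,0,0,0,0,0,-1],[0.05,0,0,0,0,0,-1],[0.0875,0,0,0,0,0,-1],[0.0875,0,-0.03,0,0,0,-1],[0.0875,0,-0.08,0,0,0,-1],[0.0875,0,-0.16,0,0,0,-1],[0.0875,0,-0.24,0,0,0,-1],[0.0875,0,-0.28,0,0,0,-1],[0.0875,0,-0.28,0,0,0,-1]]'
python3 -c "
from h import *
np.set_printoptions(precision=4,suppress=True)
im=eyes.read_camera('wrist');cv2.imwrite('pics/w6.png',im[:,:,::-1])
s=monitor.get_state();print(local(np.array([.5563,-.2635,s['eef_pos'][2]])-s['eef_pos']))"
```

```text
eef_pos: [0.5974, -0.0802, 0.1765]
tcp_rot: [0.24, 0.971, -0.0, -0.004]
contact_force: [-4.1, 2.1, 1.0]
eef_pos: [0.5379, -0.0495, 0.1784]
tcp_rot: [0.24, 0.971, -0.0, 0.002]
contact_force: [4.0, -2.5, -0.8]
eef_pos: [0.6002, -0.0815, 0.1779]
tcp_rot: [0.24, 0.971, -0.001, 0.002]
contact_force: [-0.8, 0.0, 0.6]
time: 23.22
eef_pos: [0.5689, -0.065, 0.2919]
tcp_rot: [0.24, 0.971, -0.0, 0.002]
contact_force: [-0.1, -0.7, -1.8]
opening: 0.225
finger_force: 61.8
[-0.2054 -0.4534  0.0001]
```

View pics/w6.png

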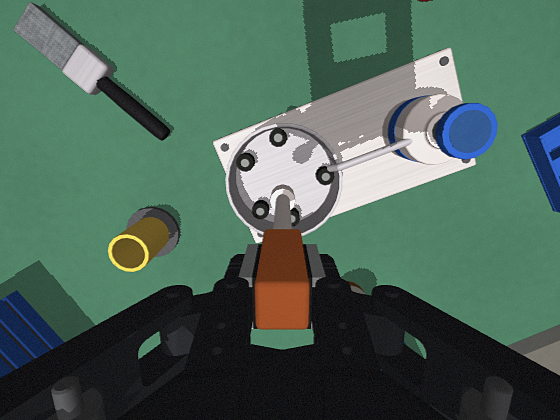

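All five cores lie in the bowl ((278,137), (245,162), (325,175), (260,210), (292,216)) and the rod hangs straight. Taking it back to the cup.

```bash
python3 -m handwheel '[[-0.07,-0.15,0,0,0,0,-1],[-0.14,-0.3,0,0,0,0,-1],[-0.206,-0.454,0,0,0,0,-1],[-0.206,-0.454,0,0,0,0,-1],[-0.206,-0.454,0,0,0,0,-1],[-0.206,-0.454,0.04,0,0,0,-1],[-0.206,-0.454,0.08,0,0,0,-1],[-0.206,-0.454,0.1,0,0,0,-1],[-0.206,-0.454,0.1,0,0,0,-1]]'
python3 - <<'E'
from h import *
np.set_printoptions(precision=4,suppress=True)
s=monitor.get_state();print(local(np.array([.5568,-.264,.170])-s['eef_pos']))
im=eyes.read_camera('wrist');cv2.imwrite('pics/w7.png',im[100:300,180:380][:,:,::-1])
E
```

```text
time: 24.4
eef_pos: [0.5559, -0.2628, 0.248]
tcp_rot: [0.24, 0.971, 0.0, -0.001]
contact_force: [0.0, 0.0, -0.2]
opening: 0.224
finger_force: 61.9
[-0.0039 -0.0018  0.195 ]
```

View pics/w7.png

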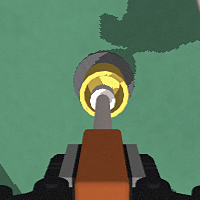

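The foot is above the cup, at (102,98) against a rim centre of about (103,92). Lowering.

```bash
python3 -m handwheel '[[-0.003,-0.002,0.03,0,0,0,-1],[-0.003,-0.002,0.06,0,0,0,-1],[-0.003,-0.002,0.09,0,0,0,-1],[-0.003,-0.002,0.12,0,0,0,-1],[-0.003,-0.002,0.12,0,0,0,-1]]'
python3 -m handwheel '[[0,0,0.03,0,0,0,-1],[0,0,0.055,0,0,0,-1],[0,0,0.07,0,0,0,-1],[0,0,0.076,0,0,0,-1],[0,0,0.076,0,0,0,-1]]'
```

```text
time: 25.08
eef_pos: [0.5562, -0.2645, 0.1996]
tcp_rot: [0.24, 0.971, 0.001, -0.002]
contact_force: [0.3, 0.3, -0.2]
opening: 0.226
finger_force: 61.9
time: 25.7
eef_pos: [0.557, -0.265, 0.1711]
tcp_rot: [0.24, 0.971, 0.0, -0.0]
contact_force: [0.2, -0.2, -0.6]
opening: 0.227
finger_force: 61.9
```

Foot is ~2 mm above the floor: lower that, open, retreat upward.

```bash
python3 -m handwheel '[[0,0,0.004,0,0,0,-1],[0,0,0.004,0,0,0,-1],[0,0,0.004,0,0,0,-0.3],[0,0,0.004,0,0,0,0],[0,0,0.004,0,0,0,0.5],[0,0,0.004,0,0,0,1],[0,0,0.004,0,0,0,1],[0,0,0.004,0,0,0,1],[0,0,0.004,0,0,0,1]]'
python3 -m handwheel '[[0,0,-0.03,0,0,0,1],[0,0,-0.08,0,0,0,1],[0,0,-0.16,0,0,0,1],[0,0,-0.3,0,0,0,1],[0,0,-0.35,0,0,0,1],[0,0,-0.35,0,0,0,1]]'
python3 - <<'E'
from h import *
np.set_printoptions(precision=4,suppress=True)
w=eyes.read_camera('wrist');T=eyes.read_camera('top');S=eyes.read_camera('scene')
pt,ps=eyes.camera_params("top"),eyes.camera_params("scene")
ct=blobs(T,(100,120,60),(125,255,255),(225,195,265,230));cs=blobs(S,(100,120,60),(125,255,255),(300,165,335,200))
print(ct and cen(ct[0]),cs and cen(cs[0]))
ct=blobs(T,(5,150,120),(17,255,255),(380,215,412,245));cs=blobs(S,(5,150,120),(17,255,255),(130,245,165,280))
print("orange",ct and cen(ct[0]),cs and cen(cs[0]))
p=eyes.camera_params("wrist");c=blobs(w,(5,120,190),(20,255,255),(200,130,360,300))
print("handle top W",[onz(p,cen(x),.192) for x in c[:1]])
cv2.imwrite("pics/fin.png",np.hstack([cv2.resize(w,(400,300)),cv2.resize(S[140:350,110:390],(400,300))])[:,:,::-1])
E
```

```text
time: 26.82
eef_pos: [0.557, -0.265, 0.1695]
tcp_rot: [0.24, 0.971, 0.0, -0.0]
contact_force: [-0.6, 0.5, 0.5]
opening: 1.004
finger_force: 0.0
time: 27.58
eef_pos: [0.5577, -0.2655, 0.3129]
tcp_rot: [0.24, 0.971, -0.001, 0.003]
contact_force: [-0.3, -0.8, -0.3]
opening: 1.005
finger_force: 0.0
(243.28310502283102, 211.00717547292888) (316.3069257598405, 181.34977578475338)
orange (398.32592592592584, 228.0296296296296) (143.77614035087717, 261.539649122807)
handle top W [array([ 0.5504, -0.263 ,  0.192 ])]
```

View pics/fin.png

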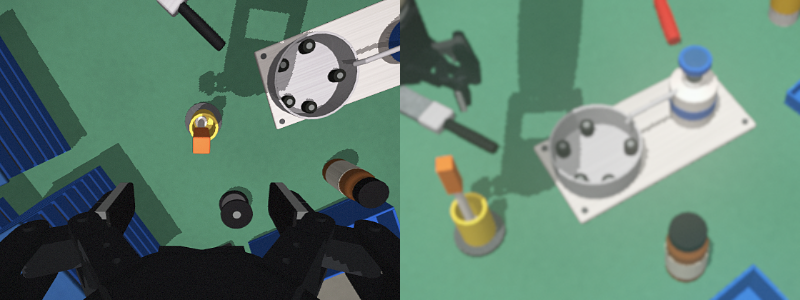

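The rod stands in its cup, nearly upright with the foot down. The cap is back at its starting pixel, all five cores are in the bowl, and the bystanders have not moved. Handing in.

```bash
python3 -c "
from plant import ctrl
print(ctrl.sign_off())"
```

```text
the job is handed in; nothing more can be done
None
```

I handed the job in at about 28 s: the cap was pressed to its stop (13 N) and sprang back, the cores were stirred three turns and all stayed in the bowl, the rod is back in its cup, and nothing else in view moved; no verdict came back.

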